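# Open the mixing jar whose thread hand is unknown

## Task

Pull the keeper bracket up off its rail on the jar stand, against its sprung catch, and set it down on the free table away from the stand. Then unscrew the cap of the jar in the stand - it may open either way round, so try both - and lift it straight off; finish while still holding the cap upright above its jar, about 5 to 15 cm clear. Leave the spare jar closed and do not disturb the other things on the table.

Things in the scene. Friction and masses are not known exactly. Their poses are not given: they have to be found in the camera images.
- holder: jar stand fixed to the table: grey base plate 150x92 mm, 10 mm thick, with a black collar (73 mm across, 20 mm high) round the foot of the jar. Origin on the table under the jar's axis; the rail stands 62 mm along its +x.
- rail_foot (a point): point on the rail's axis, 12 mm above the table, where the keeper's origin lies while it is on. The rail is a steel post 16x24 mm that ends 50 mm above the table, with a sprung ball on its +y side.
- keeper: loose aluminium bracket, 0.13 to 0.25 kg, 120 mm tall: sleeve over the rail with foot flange 42x50, mast, arm 16 wide reaching 72 mm along -x over the cap (82 to 90 above origin). Origin: centre of the foot's underside; z up. Comes off straight up, 40 mm travel; catch gives at 5 to 14 N, 2 mm up. Stands on its foot. Front left of the table (x 0.40 to 0.50, y 0.23 to 0.33) is free for it.
- keeper_tab (a point): centre of the keeper's black grip tab, right above the sleeve, 105 mm above the keeper's origin: 32 mm along the keeper's x, 12 mm thick along its y, 30 mm high, nothing above it.
- jar_1: mixing jar: white pot, fixed, 62 mm across, shoulder 60 mm and hidden neck top 76 mm above the table. Origin: centre of its underside, z up. The jars look alike; either may be in the stand (then within 30 mm of holder from above). One opens anticlockwise, the other clockwise; nothing outside shows which.
- cap_1: ribbed grey screw cap of jar_1: 46 mm across, 30 tall, 40 g, loose. Origin: centre of its open underside, 60 mm above the table when closed; z up. Lug thread: the wrong way it stops within 15 degrees; the right way it stops after 60 to 80 degrees, and there (or up to 15 degrees before) lifts straight off; elsewhere it rises only 2 mm. Ease off the stop a little to lift; it has 2 mm of side play. Forced past a stop, it slips in the fingers.
- jar_2: second mixing jar, same as jar_1: white pot, fixed, 62 mm across, shoulder 60 mm and hidden neck top 76 mm above the table. Origin: centre of its underside, z up. The jars look alike; either may be in the stand (then within 30 mm of holder from above). One opens anticlockwise, the other clockwise; nothing outside shows which.
- cap_2: ribbed grey screw cap of jar_2: 46 mm across, 30 tall, 40 g, loose. Origin: centre of its open underside, 60 mm above the table when closed; z up. Lug thread: the wrong way it stops within 15 degrees; the right way it stops after 60 to 80 degrees, and there (or up to 15 degrees before) lifts straight off; elsewhere it rises only 2 mm. Ease off the stop a little to lift; it has 2 mm of side play. Forced past a stop, it slips in the fingers.
- pill_bottle: bystander: amber tablet bottle with a white cap, 43 mm across, 77 tall, standing (mm). Origin: centre of its underside.
- medicine_box: bystander: small medicine carton 45x95x30, lying (mm). Origin: centre of its underside.
- cream_tube: bystander: small cream tube 24x76x24, lying (mm). Origin: centre of its underside.
- blister: bystander: blister card of tablets 39x78x5, lying flat (mm). Origin: centre of its underside.
- marker: bystander: short marker 21x85x20, lying (mm). Origin: centre of its underside.
Mind the look-alikes: they are no part of the job. What is shaped like the cap_2 but red or yellow is not meant.

How it is judged (in metres and radians):
On the way, in this order (a step that is already met when the one before it is completed fails the run):
1. the keeper is lifted off the rail in the fingers (height (world z) of keeper above 0.052 m and contact force between the fingers and keeper above 0.5 N), for 0.1 s.
2. the keeper is set down on the table away from the rail and let go (height (world z) of keeper below 0.035 m and horizontal distance between keeper and rail_foot above 0.065 m and contact force between the fingers and keeper below 0.05 N and linear speed of keeper below 0.03 m/s), for 0.2 s.
3. the cap of the jar in the stand is off and held above it (((horizontal distance between jar_1 and holder below 0.03 m and height (world z) of cap_1 above 0.105 m and contact force between the fingers and cap_1 above 0.5 N and contact force between cap_1 and jar_1 below 0.05 N and angle between cap_1's own z axis and vertical below 0.35 rad and horizontal distance between cap_1 and holder below 0.08 m and contact force between cap_1 and keeper below 0.05 N) or (horizontal distance between jar_2 and holder below 0.03 m and height (world z) of cap_2 above 0.105 m and contact force between the fingers and cap_2 above 0.5 N and contact force between cap_2 and jar_2 below 0.05 N and angle between cap_2's own z axis and vertical below 0.35 rad and horizontal distance between cap_2 and holder below 0.08 m and contact force between cap_2 and keeper below 0.05 N))), for 0.2 s.
At the end, for the whole second after the job is handed in: The stand jar's cap is held in the fingers, underside over 105 mm above the table, within 80 mm sideways of the jar's axis and 20 degrees of upright, touching neither jar nor keeper; the keeper rests on the table (origin below 35 mm), over 65 mm from its place on the rail, let go, at rest (all of step 2 and ((horizontal distance between jar_1 and holder below 0.03 m and height (world z) of cap_1 above 0.105 m and contact force between the fingers and cap_1 above 0.5 N and contact force between cap_1 and jar_1 below 0.05 N and angle between cap_1's own z axis and vertical below 0.35 rad and horizontal distance between cap_1 and holder below 0.08 m and contact force between cap_1 and keeper below 0.05 N) or (horizontal distance between jar_2 and holder below 0.03 m and height (world z) of cap_2 above 0.105 m and contact force between the fingers and cap_2 above 0.5 N and contact force between cap_2 and jar_2 below 0.05 N and angle between cap_2's own z axis and vertical below 0.35 rad and horizontal distance between cap_2 and holder below 0.08 m and contact force between cap_2 and keeper below 0.05 N))); the arm keeps its last pose, push and grip.
It fails at once if the spare jar's cap is moved more than 20 mm ((not (horizontal distance between jar_1 and holder below 0.03 m) and distance of cap_1 from where it was at the start of the episode above 0.02 m) or (not (horizontal distance between jar_2 and holder below 0.03 m) and distance of cap_2 from where it was at the start of the episode above 0.02 m)).
It fails at once if the keeper is dropped instead of set down (height (world z) of keeper above 0.05 m and horizontal distance between keeper and rail_foot above 0.04 m and contact force between the fingers and keeper below 0.01 N and linear speed of keeper above 0.3 m/s).
It fails at once if a bystander is moved more than 40 mm (distance of any of pill_bottle, medicine_box, cream_tube, blister, marker from where it was at the start of the episode above 0.04 m).
It also fails if it takes over 61 s, if anything falls off the work surface, if the arm or the gripper's body presses on something with over 40 N, if the wrist force passes 120 N, or if a joint passes its speed limit or range.

## Robot

A 7-joint arm with a two-finger parallel gripper is mounted at the origin on a cart in front of the work surface, level with it; the furniture and walls round the work are solid. World frame = base frame: x ahead of the robot, y to its left, z up, the work surface at z = 0. Lengths are in m, angles in degrees, forces in N, time in s.
With the tool pointing down it reaches from about 0.35 to 0.9 m from the base axis. Payload 19.9 kg.
Tool frame: the origin (TCP) lies midway between the tips of the shut fingers; the grasp point (between the pads) lies 19 mm behind it; y points along the fingers, z is the direction in which the jaws open and shut, and the axes are right-handed (so a half turn about y gives the same grasp; the last joint's range is limited). The gripper opens to 94 mm and grips with 3 to 60 N. Pads are 16 mm wide; open, the fingers measure 119 mm over their backs; the gripper's body (75 mm by 177 mm) begins 78 mm behind the grasp point.
Start: joints at [-76.633, 23.915, -0.59, 92.452, 0.269, 63.638, -3.037], TCP at [0.17, 0.602, 0.205] pointing down, gripper open.
Joint ranges: [-161.28, 161.28], [-22.2, 115.67], [-73.04, 71.86], [3.21, 147.25], [-68.34, 248.33], [10.77, 114.83], [-161.83, 161.83]. Speed limits (degrees/s): [108.29, 108.29, 136.94, 136.94, 172.46, 172.46, 172.46].

## Interface

Orientations are given as a 3x3 rotation matrix whose columns are the frame's x, y, z axes.
In Python, from station import arm, cams gives the robot as it stands.
- The arm moves only by the tool apply_moves, never from a script. Its argument "increments" is a list of rows, each a list of 4 numbers: the shift along the tool's x, y, z in m, then the turn about the tool's y in degrees. A call has 1 to 8 rows; each row is the pose to reach, as a shift and turn from the pose commanded when the call began, along the tool's axes at that moment; what a row does not reach only later rows make up. A row lasts 1/8 s, in which the tool goes at most 62.5 mm and 10.7 degrees, less where a joint would pass 70% of its speed; a pose out of reach is approached as far as the arm can. A call with a gripper value outside its range is refused whole. "claw" is the finger opening in m, from 0 to 0.094, set as the call begins (left out, the last holds). The fingers move at their own pace and stop on an object; "grip_force" is the grip in N (left out, the last holds). Time passes only in rows, so rows that repeat a pose let the fingers close. It gives the time, the measured TCP pose, the force and the opening at its end, in the units of the state.
- arm.observe(): the state, without advancing time (a new reading comes with each control period).
- cams.grab_frame(name): name is "scene" or "side" or "wrist"; returns (picture, depth): 400x640x3 uint8, red, green, blue; 400x640 float32, m along the optical axis (not along the pixel's ray), 0 where there is no reading.
- cams.get_calibration(name): a dict with "fx", "fy", "cx", "cy" (pixels), "view" (4x4, takes a point from world to camera coordinates). Camera axes: x right, y up, looking along -z (the intrinsics and any distortion apply to the point x, -y, -z); pixel columns grow to the right and rows downward; lengths in m; the calibration is good to about 2 mm. A picture is of the moment at which its call begins: read the wrist's pose just before it. get_calibration takes no time and is no camera call; for the wrist camera it gives the pose at the moment of the call.
- arm.sign_off(): hands the job in, once; it reports no verdict.
The state is a dict: "time_s": time; "joint_positions": joint angles; "qvel": joint speeds; "tau": joint torques, N m; "eef_pos": TCP position; "orientation": TCP orientation; "force": force on the tool from outside, world axes, zero at the start; "moment": the same for the moment, N m; "finger_gap": finger opening in m.
Only numpy, scipy, OpenCV 4.12 (cv2) and the standard library are available. Lean on these libraries where they do the work, as an engineer would, in place of code of your own. Each camera call takes 0.05 s, during which the arm holds its last target.

## Working session

There is one attempt and no reset: what is moved stays moved. The work goes in short steps, Python scripts to look and compute and a tool call to move; the robot and the scene stay as the last step left them, time stands still between calls to the robot, and variables do not carry over. Pictures are saved under pics/ and viewed, and the job is handed in when it is done.

Besides the shell and the picture viewer there is one more tool, called after "Request:" as name(argument=value, ...), one argument or row to a line, values as JSON. apply_moves: Moves the arm, as the interface text tells. Its arguments: {"type":"object","properties":{"increments":{"type":"array","items":{"type":"array","items":{"type":"number"}}},"claw":{"type":"number"},"grip_force":{"type":"number"}},"required":["increments"]}

```bash
mkdir -p pics; ls; python3 - <<'E'
from station import arm,cams
import cv2,numpy as np
print(arm.observe())
for n in("scene","side","wrist"):
    c=cams.get_calibration(n);print(n,c)
    p,d=cams.grab_frame(n);np.savez(f'pics/{n}0.npz',p=p,d=d);cv2.imwrite(f'pics/{n}0.png',p[:,:,::-1])
E
```

```text
pics
{'time_s': 0.0, 'joint_positions': array([-76.63440908,  23.95005346,  -0.59011989,  92.48368748,
         0.27074711,  63.63862542,  -3.03628653]), 'qvel': array([-0.01714526,  0.01688656, -0.01465187,  0.02561484, -0.01992697,
        0.11092919,  0.0539655 ]), 'tau': array([ 1.30037948e-03, -8.51273417e+01,  6.39429912e-01, -4.25985754e+01,
       -4.88159806e-02,  1.88157416e-02,  1.03496975e-04]), 'eef_pos': array([0.16950216, 0.60119387, 0.20481685]), 'orientation': array([[ 9.62492930e-01, -2.23251048e-04,  2.71306671e-01],
       [-2.71306738e-01, -1.21977609e-03,  9.62492164e-01],
       [ 1.16056006e-04, -9.99999231e-01, -1.23459538e-03]]), 'force': array([-0.35577063, -0.15750259, -0.01486479]), 'moment': array([-0.00637194, -0.00858669,  0.01003206]), 'finger_gap': 0.09438846003959904}
scene {'fx': 451.7960468019169, 'fy': 451.7960468019169, 'cx': 322.80714553875004, 'cy': 201.42441672943264, 'view': array([[ 0.49041163, -0.87120929, -0.02215427, -0.23965809],
       [ 0.36956922,  0.18487727,  0.9106256 , -0.27665254],
       [-0.78924966, -0.45476892,  0.4126381 , -0.74430737],
       [ 0.        ,  0.        ,  0.        ,  1.        ]])}
side {'fx': 378.0284999102775, 'fy': 378.0284999102775, 'cx': 334.8313430225969, 'cy': 201.20507217662615, 'view': array([[ 0.31450845, -0.94914621, -0.01434944, -0.15660161],
       [ 0.75724295,  0.24174655,  0.60674684, -0.43360034],
       [-0.57242253, -0.20169302,  0.79476561, -1.01641817],
       [ 0.        ,  0.        ,  0.        ,  1.        ]])}
wrist {'fx': 313.6472494594288, 'fy': 313.6472494594288, 'cx': 322.74407880759867, 'cy': 201.85942577606303, 'view': array([[ 0.27208129,  0.96227361, -0.00112782, -0.62503392],
       [-0.93404261,  0.26381685, -0.24075935,  0.02642774],
       [-0.23137883,  0.06655955,  0.97058419, -0.39037786],
       [ 0.        ,  0.        ,  0.        ,  1.        ]])}
```

View pics/scene0.png

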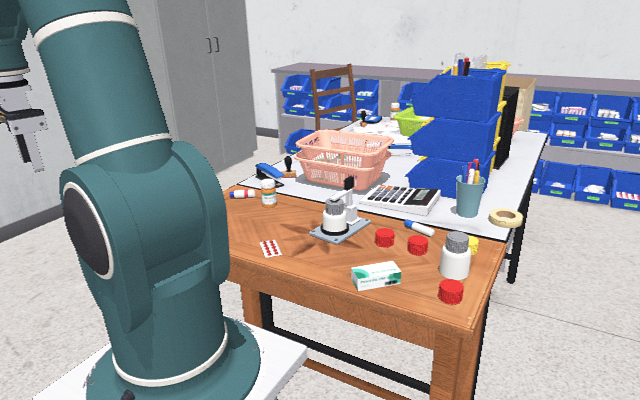

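View pics/side0.png

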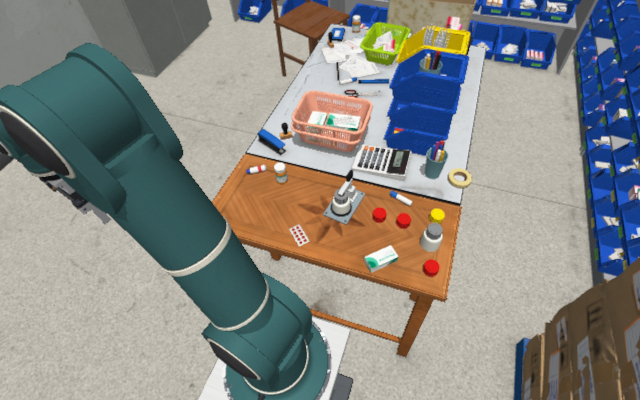

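View pics/wrist0.png

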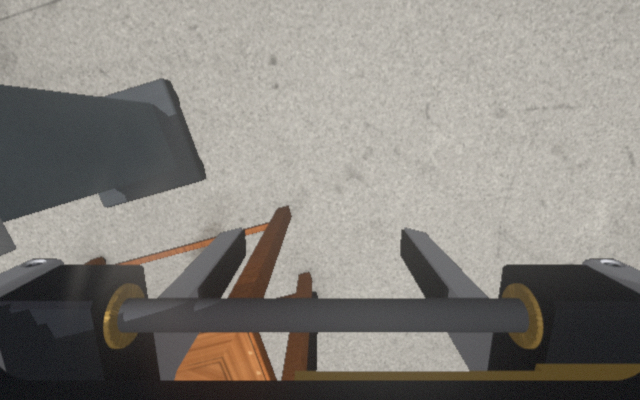

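The stand with the jar, keeper and black tab is near scene (340,215) and side (343,200). The spare jar is at scene (455,255). The red and yellow caps are look-alikes.

```bash
cat > h.py <<'E'
import numpy as np,cv2
from station import arm,cams
def ray(c,u,v):
    V=c['view'];R=V[:3,:3];t=V[:3,3]
    d=np.array([(u-c['cx'])/c['fx'],-(v-c['cy'])/c['fy'],-1.]);return -R.T@t,R.T@d
def onz(c,u,v,z):
    o,d=ray(c,u,v);return o+d*(z-o[2])/d[2]
def cloud(c,dep):
    h,w=dep.shape;u,v=np.meshgrid(np.arange(w),np.arange(h))
    P=np.stack([(u-c['cx'])/c['fx']*dep,-(v-c['cy'])/c['fy']*dep,-dep],-1)
    V=c['view'];return (P-V[:3,3])@V[:3,:3]
def proj(c,p):
    q=c['view'][:3,:3]@np.asarray(p)+c['view'][:3,3];return c['cx']-c['fx']*q[0]/q[2],c['cy']+c['fy']*q[1]/q[2]
E
python3 - <<'E'
from h import *
for n,(a,b,w,h) in {"scene":(290,160,100,75),"side":(300,160,100,75)}.items():
    f=np.load(f'pics/{n}0.npz');p,d=f['p'],f['d']
    cv2.imwrite(f'pics/{n}0z.png',cv2.resize(p[b:b+h,a:a+w,::-1],None,fx=8,fy=8,interpolation=cv2.INTER_NEAREST))
    C=cloud(cams.get_calibration(n),d)
    hsv=cv2.cvtColor(p,cv2.COLOR_RGB2HSV)
    win=np.zeros(d.shape,bool);win[b:b+h,a:a+w]=1
    for lo,hi in((.003,.02),(.05,.07),(.083,.095),(.097,.135)):
        m=win&(C[...,2]>lo)&(C[...,2]<hi)&(d>0)
        q=C[m];print(n,lo,hi,m.sum(),q.mean(0).round(4),q.min(0).round(3),q.max(0).round(3))
    tab=win&(p.max(-1)<60)&(C[...,2]>.085);q=C[tab];print('tab',tab.sum(),q.mean(0),q.min(0),q.max(0))
    m=win&(C[...,2]>.006)&(C[...,2]<.014)&(d>0)
    print('plate',cv2.minAreaRect((C[m][:,:2]*1000).astype(np.float32)))
E
```

```text
scene 0.003 0.02 1262 [0.7009 0.0201 0.0129] [ 0.48  -0.121  0.003] [0.922 0.319 0.02 ]
scene 0.05 0.07 735 [0.7049 0.0628 0.0594] [ 0.503 -0.039  0.05 ] [0.938 0.309 0.07 ]
scene 0.083 0.095 540 [0.7257 0.0576 0.0881] [ 0.512 -0.031  0.083] [0.892 0.245 0.095]
scene 0.097 0.135 280 [ 0.6299 -0.0025  0.109 ] [ 0.525 -0.026  0.097] [0.836 0.116 0.133]
tab 100 [ 0.56013333 -0.03455954  0.13162798] [-0.36767097 -0.49613344  0.09257491] [ 0.61326889 -0.00806998  0.55374701]
plate ((732.75244140625, 58.231903076171875), (457.92626953125, 282.9647216796875), 39.85078811645508)
side 0.003 0.02 1414 [ 0.6138 -0.0397  0.0096] [ 0.397 -0.218  0.003] [0.802 0.198 0.02 ]
side 0.05 0.07 155 [ 0.5395 -0.0173  0.0584] [ 0.504 -0.039  0.05 ] [0.607 0.02  0.07 ]
side 0.083 0.095 104 [ 0.5313 -0.0112  0.0899] [ 0.511 -0.031  0.083] [0.596 0.012 0.095]
side 0.097 0.135 136 [ 0.5711 -0.0162  0.1109] [ 0.523 -0.027  0.097] [ 0.615 -0.002  0.134]
tab 43 [ 0.57250652 -0.02617694  0.14758156] [-0.20422734 -0.24882089  0.11161005] [ 0.61471143 -0.01285035  1.0686527 ]
plate ((610.2054443359375, -25.442337036132812), (328.9538269042969, 344.5887451171875), 14.953414916992188)
```

View pics/scene0z.png

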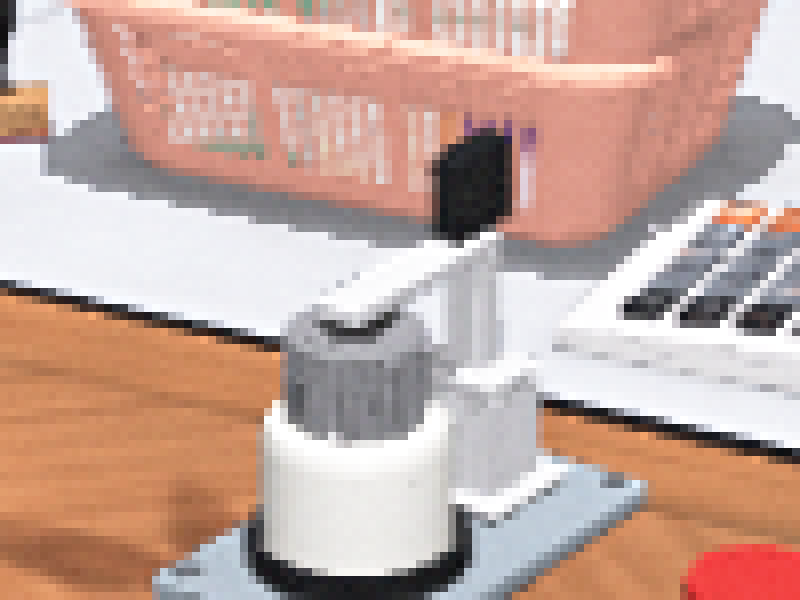

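View pics/side0z.png

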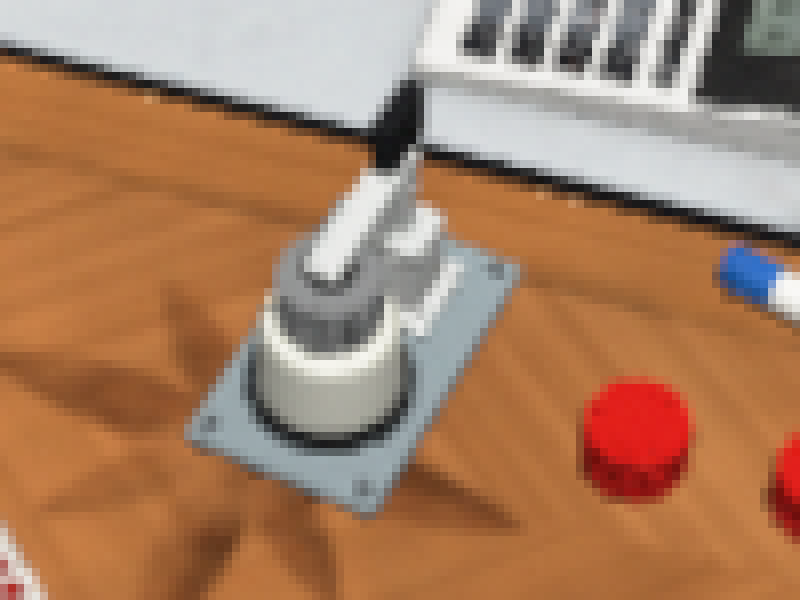

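```bash
python3 - <<'E'
from h import *
s=cams.get_calibration('side');sc=cams.get_calibration('scene')
A,B,D=[onz(s,300+u/8-.5,160+v/8-.5,.01) for u,v in((520,262),(378,520),(185,435))]
print(A,B,D,np.linalg.norm(A-B),np.linalg.norm(B-D),np.degrees(np.arctan2(*(A-B)[[1,0]])),np.degrees(np.arctan2(*(D-B)[[1,0]])))
for n,c in(('side',s),('scene',sc)):
    f=np.load(f'pics/{n}0.npz');p,d=f['p'],f['d'];C=cloud(c,d)
    X=C[...,0];Y=C[...,1];Z=C[...,2]
    r=(X>.48)&(X<.68)&(Y>-.1)&(Y<.06)&(d>0)
    t=r&(p.max(-1)<60)&(Z>.09)
    q=C[t];print(n,'tab',t.sum(),q.mean(0),q.min(0),q.max(0));print(cv2.fitLine((q[:,:2]*1000).astype(np.float32),cv2.DIST_L2,0,.01,.01).ravel())
    q=C[r&(Z>.093)&(Z<.107)&(p.max(-1)>120)];print('arm',q.mean(0),q.min(0),q.max(0),cv2.minAreaRect((q[:,:2]*1000).astype(np.float32)))
    q=C[r&(Z>.086)&(Z<.0925)&(p.max(-1)>60)&(p.max(-1)<200)];print('captop',len(q),q.mean(0),cv2.minEnclosingCircle((q[:,:2]*1000).astype(np.float32)))
    q=C[r&(Z>.03)&(Z<.058)&(p.min(-1)>190)];print('pot',len(q),q.mean(0))
    q=C[r&(Z>.006)&(Z<.0125)];print('plate',len(q),cv2.minAreaRect((q[:,:2]*1000).astype(np.float32)))
    # objects in table area
    r=(X>.3)&(X<.85)&(abs(Y)<.5)&(d>0)&(Z>.005)&(Z<.2)
    k,l,st,ce=cv2.connectedComponentsWithStats(r.astype(np.uint8))
    for i in range(1,k):
        if st[i,4]>25: q=C[l==i];print('  obj',st[i,:5],q.mean(0).round(3),q.min(0).round(3),q.max(0).round(3))
E
```

```text
[ 0.62891749 -0.06875498  0.01      ] [ 0.47687952 -0.04936082  0.01      ] [0.4934784  0.04258502 0.01      ] 0.1532699547799818 0.09343212343224792 -7.26946066844335 79.7666758055335
side tab 42 [ 0.59100018 -0.02087589  0.12565129] [ 0.57913582 -0.02711066  0.11161005] [ 0.61471143 -0.01285035  0.13624778]
[ 9.7879398e-01 -2.0484705e-01  5.9100018e+02 -2.0875891e+01]
arm [ 0.55587436 -0.01274848  0.10073338] [ 0.52173158 -0.0269308   0.09316078] [0.59652685 0.01190931 0.10648731] ((559.3603515625, -14.80416488647461), (29.472930908203125, 76.9926528930664), 65.24189758300781)
captop 73 [ 0.53077892 -0.01101407  0.08977493] ((553.40283203125, -17.277135848999023), 43.216270446777344)
pot 33 [ 0.55634034 -0.0213106   0.05576134]
plate 308 ((581.186767578125, -20.552696228027344), (105.42124938964844, 198.6619873046875), 76.93016815185547)
  obj [ 291  108   76   45 1374] [0.8   0.137 0.081] [ 0.769 -0.007  0.005] [0.85  0.283 0.14 ]
  obj [279 123  13  16 126] [0.814 0.316 0.034] [0.795 0.295 0.005] [0.849 0.344 0.075]
  obj [257 127  28  28 319] [0.748 0.35  0.036] [0.714 0.288 0.0
[... 2303 characters left out ...]
.384 0.025]
  obj [488 208  35  19 477] [ 0.791 -0.381  0.016] [ 0.755 -0.42   0.005] [ 0.842 -0.339  0.024]
  obj [404 219  30  17 212] [ 0.636 -0.196  0.014] [ 0.62  -0.236  0.005] [ 0.66  -0.153  0.021]
  obj [375 228  19  18 300] [ 0.534 -0.145  0.023] [ 0.52  -0.164  0.005] [ 0.566 -0.118  0.033]
  obj [ 439  231   39   48 1341] [ 0.487 -0.329  0.05 ] [ 0.46  -0.355  0.005] [ 0.621 -0.294  0.092]
  obj [407 235  21  19 333] [ 0.536 -0.227  0.023] [ 0.518 -0.246  0.006] [ 0.568 -0.202  0.033]
  obj [ 351  261   50   29 1024] [ 0.373 -0.191  0.024] [ 0.332 -0.237  0.005] [ 0.429 -0.139  0.033]
  obj [438 279  25  25 499] [ 0.39  -0.343  0.024] [ 0.374 -0.365  0.005] [ 0.421 -0.318  0.033]
```

Request:
apply_moves(
  increments=[
    [0.04,-0.02,-0.035,-1],
    [0.08,-0.03,-0.07,-2],
    [0.12,-0.04,-0.1,-3],
    [0.16,-0.045,-0.135,-4],
    [0.2,-0.045,-0.17,-5],
    [0.24,-0.045,-0.2,-6],
    [0.28,-0.045,-0.235,-6.2],
    [0.32,-0.045,-0.27,-6.2],
  ],
  claw=0.05,
)

```text
time_s: 1.15
eef_pos: [0.405, 0.2532, 0.2505]
orientation: [[0.986, 0.0, 0.166], [-0.166, 0.0, 0.986], [0.0, -1.0, 0.0]]
force: [1.1, 0.3, 0.1]
finger_gap: 0.0499
```

Request:
apply_moves(
  increments=[
    [0.04,0,-0.04,0],
    [0.08,0,-0.08,0],
    [0.12,0,-0.12,0],
    [0.16,0,-0.16,0],
    [0.2,0,-0.2,0],
    [0.22,0,-0.23,0],
    [0.228,0,-0.2385,0],
    [0.228,0,-0.2385,0],
  ],
)

```text
time_s: 2.15
eef_pos: [0.5895, -0.018, 0.2502]
orientation: [[0.986, -0.001, 0.166], [-0.166, -0.0, 0.986], [-0.001, -1.0, -0.0]]
force: [-0.7, 0.3, 0.0]
finger_gap: 0.0503
```

```bash
python3 - <<'E'
from h import *
print(arm.observe()['eef_pos'])
c=cams.get_calibration('wrist');p,d=cams.grab_frame('wrist');np.savez('pics/w1.npz',p=p,d=d,**c);cv2.imwrite('pics/w1.png',p[:,:,::-1])
print('cam',ray(c,0,0)[0])
p,d=cams.grab_frame('scene');cv2.imwrite('pics/s1.png',p[:,:,::-1])
E
```

```text
[ 0.58951762 -0.0180095   0.2501891 ]
cam [ 0.52285179 -0.00626701  0.42988659]
```

View pics/w1.png

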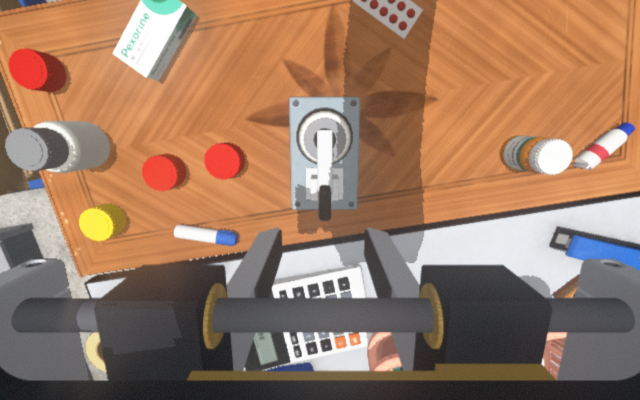

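View pics/s1.png

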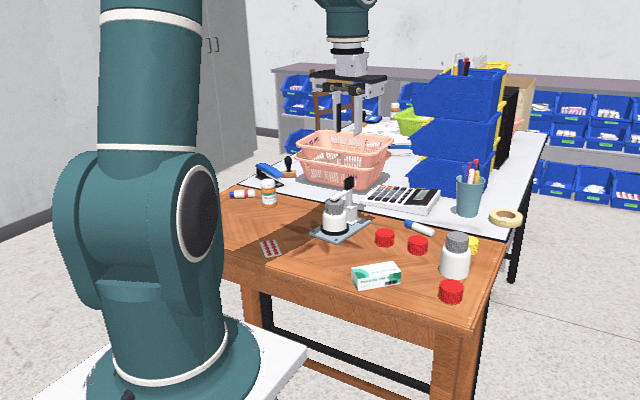

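The wrist view shows the plate at (290–358, 97–210), the cap around (323,137) and the tab at (324,202). I'll measure these next.

```bash
python3 - <<'E'
from h import *
f=np.load('pics/w1.npz');p,d=f['p'],f['d'];c={k:f[k] for k in('fx','fy','cx','cy','view')}
C=cloud(c,d);X,Y,Z=C[...,0],C[...,1],C[...,2]
r=(X>.45)&(X<.68)&(Y>-.1)&(Y<.08)&(d>0)
def rect(m,n):
    q=C[m];print(n,len(q),q.mean(0).round(4),cv2.minAreaRect((q[:,:2]*1000).astype(np.float32)))
rect(r&(Z>.006)&(Z<.013),'plate')
rect(r&(Z>.122)&(Z<.14),'tabtop')
rect(r&(Z>.092)&(Z<.107)&(p.min(-1)>170),'arm')
rect(r&(Z>.084)&(Z<.0935)&(p.max(-1)<200),'cap')
rect(r&(Z>.05)&(Z<.065)&(p.min(-1)>170),'shoulder')
print((Z*1000).astype(int)[190:222:2,314:336:2])
cv2.imwrite('pics/w1z.png',cv2.resize(p[85:225,275:375,::-1],None,fx=4,fy=4,interpolation=cv2.INTER_NEAREST))
for n,u,v,z in(('NL',290,97,.01),('NR',358,97,.01),('FR',357.5,210,.01),('FL',290,210,.01)):print(n,onz(c,u,v,z))
E
```

```text
plate 3801 [ 0.5592 -0.0111  0.0102] ((563.1531982421875, -11.587360382080078), (92.10346221923828, 149.07240295410156), 80.38664245605469)
tabtop 380 [ 0.5975 -0.0173  0.1315] ((598.2738037109375, -17.83470916748047), (11.926580429077148, 30.95250701904297), 80.53447723388672)
arm 836 [ 0.5557 -0.0109  0.102 ] ((557.0914306640625, -15.315105438232422), (27.412124633789062, 68.60907745361328), 74.07615661621094)
cap 845 [ 0.5352 -0.0059  0.0904] ((537.4560546875, -6.828742980957031), (43.921722412109375, 41.72080612182617), 80.20259094238281)
shoulder 660 [ 0.5541 -0.0146  0.0583] ((560.0596313476562, -12.119880676269531), (57.06446838378906, 102.71147155761719), 79.83740234375)
[[ 55  57 102 130 130 131 130 130 125  56  55]
 [ 55  56 124 132 132 132 132 132 130  55  56]
 [ 55  54 123 132 131 131 132 132 130  56  56]
 [ 56  55 102 131 131 132 133 131 130  56  55]
 [ 57  56 102 133 131 131 133 132 130  55  56]
 [ 55  54 101 131 132 132 133 132 130  56  54]
 [ 10  10 100 131 132 132 132 132 129  10  10]
 [  8  10   9 131 132 132 133 133 130  10  10]
 [ 10  10   9 131 131 131 131 131 130  11   9]
 [  9  11  11 131 132 132 131 131 131   9  10]
 [  0   0   0 131 132 132 133 131 130   1   0]
 [  0  -1   0 132 132 131 132 131 129   1   0]
 [  0   0   0 132 132 132 131 131 130   0   1]
 [ -1   0   0 131 131 132 132 130 129   0   0]
 [  0   0  -1 131 133 132 132 130  -1   0   1]
 [  0   0   0   0   0   0   0   0   1   0   0]]
NL [ 0.48265319 -0.04184141  0.01      ]
NR [0.49711744 0.04355563 0.01      ]
FR [0.64480631 0.02192543 0.01      ]
FL [ 0.62916639 -0.07045055  0.01      ]
```

View pics/w1z.png

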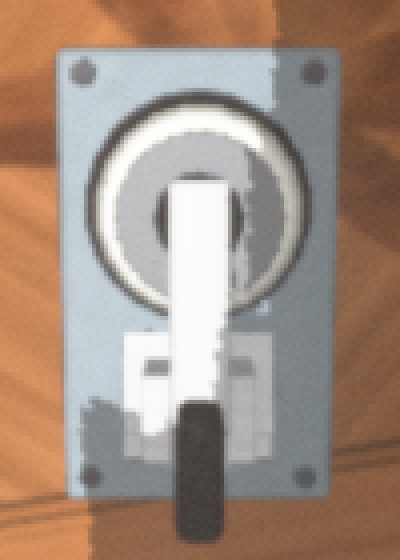

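Request:
apply_moves(
  increments=[
    [0.0087,0.03,0.001,0],
    [0.0087,0.06,0.001,0],
    [0.0087,0.09,0.001,0],
    [0.0087,0.11,0.001,0],
    [0.0087,0.125,0.001,0],
    [0.0087,0.135,0.001,0],
    [0.0087,0.144,0.001,0],
    [0.0087,0.144,0.001,0],
  ],
)

```text
time_s: 3.25
eef_pos: [0.5982, -0.0186, 0.1062]
orientation: [[0.986, -0.0, 0.166], [-0.166, -0.0, 0.986], [-0.0, -1.0, -0.0]]
force: [-0.1, 0.6, 0.5]
finger_gap: 0.0502
```

```bash
python3 - <<'E'
from h import *
print(arm.observe()['eef_pos'])
c=cams.get_calibration('wrist');p,d=cams.grab_frame('wrist');np.savez('pics/w2.npz',p=p,d=d,**c);cv2.imwrite('pics/w2.png',p[:,:,::-1])
p,d=cams.grab_frame('scene');cv2.imwrite('pics/s2.png',cv2.resize(p[100:250,250:450,::-1],None,fx=4,fy=4))
E
```

```text
[ 0.59820784 -0.0185607   0.10620298]
```

View pics/w2.png

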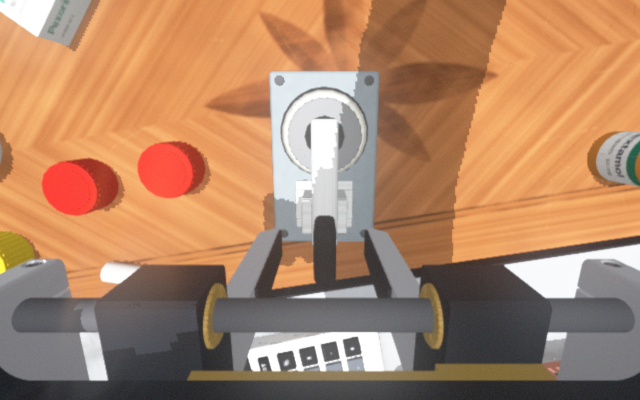

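View pics/s2.png

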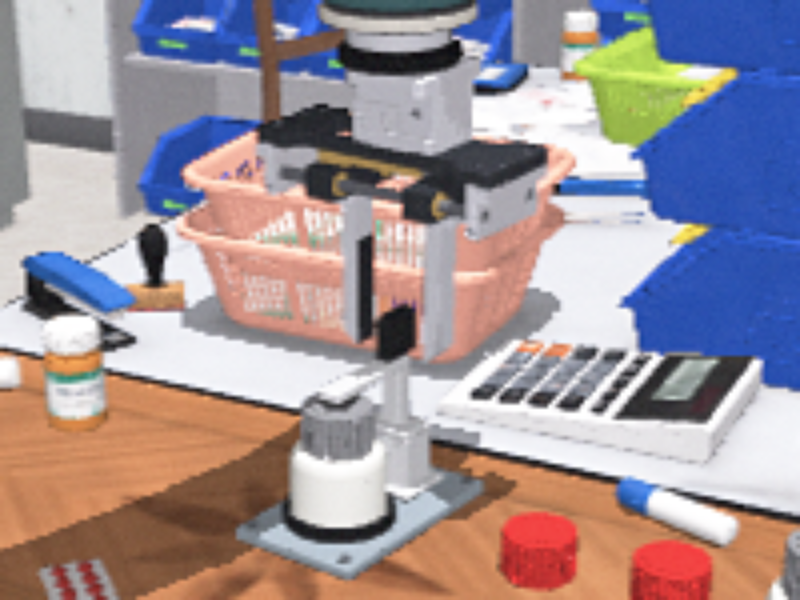

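The tab at (324,245) in the wrist view is centred between the fingers. Closing now.

Request:
apply_moves(
  increments=[
    [0,0,0,0],
    [0,0,0,0],
    [0,0,0,0],
    [0,0,0,0],
    [0,0,0,0],
    [0,0,0,0],
  ],
  claw=0.0,
  grip_force=50,
)

```text
time_s: 4.1
eef_pos: [0.5983, -0.0186, 0.1065]
orientation: [[0.986, -0.0, 0.166], [-0.166, -0.0, 0.986], [-0.0, -1.0, -0.0]]
force: [0.2, 0.3, -1.0]
finger_gap: 0.0117
```

Request:
apply_moves(
  increments=[
    [0,-0.002,0,0],
    [0,-0.004,0,0],
    [0,-0.007,0,0],
    [0,-0.012,0,0],
    [0,-0.02,0,0],
    [0,-0.03,0,0],
    [0,-0.04,0,0],
    [0,-0.05,0,0],
  ],
)

```text
time_s: 5.1
eef_pos: [0.5984, -0.0188, 0.1573]
orientation: [[0.986, 0.0, 0.166], [-0.166, -0.0, 0.986], [0.0, -1.0, -0.0]]
force: [-0.3, 0.7, -1.8]
finger_gap: 0.0121
```

Request:
apply_moves(
  increments=[
    [0,-0.015,0,0],
    [0,-0.03,0,0],
    [0,-0.04,0,0],
    [0,-0.04,0,0],
  ],
)

```text
time_s: 5.6
eef_pos: [0.5987, -0.0186, 0.1973]
orientation: [[0.986, 0.001, 0.166], [-0.166, 0.0, 0.986], [0.001, -1.0, 0.0]]
force: [-0.5, 0.2, -3.1]
finger_gap: 0.0115
```

```bash
python3 - <<'E'
from h import *
print(arm.observe()['eef_pos'])
p,d=cams.grab_frame('scene');cv2.imwrite('pics/s3.png',cv2.resize(p[100:250,250:450,::-1],None,fx=4,fy=4))
E
```

```text
[ 0.59868708 -0.01860626  0.19726597]
```

View pics/s3.png

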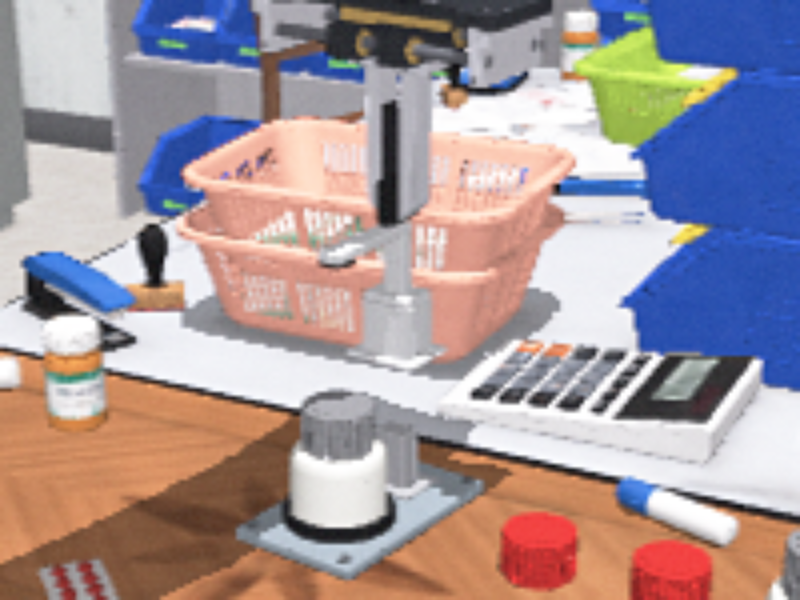

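Request:
apply_moves(
  increments=[
    [-0.01,-0.015,0.01,0],
    [-0.03,-0.02,0.04,0],
    [-0.055,-0.02,0.08,0],
    [-0.085,-0.02,0.12,0],
    [-0.11,-0.02,0.16,0],
    [-0.135,-0.02,0.2,0],
    [-0.16,-0.02,0.235,0],
    [-0.175,-0.02,0.257,0],
  ],
)

```text
time_s: 6.65
eef_pos: [0.4665, 0.2663, 0.2171]
orientation: [[0.987, -0.0, 0.163], [-0.163, 0.0, 0.987], [-0.0, -1.0, 0.0]]
force: [0.4, -0.3, -2.1]
finger_gap: 0.0117
```

Request:
apply_moves(
  increments=[
    [-0.005,0.01,0.01,0],
    [-0.005,0.04,0.01,0],
    [-0.005,0.065,0.01,0],
    [-0.005,0.085,0.01,0],
    [-0.005,0.1,0.01,0],
    [-0.005,0.1,0.01,0],
  ],
)

```text
time_s: 7.4
eef_pos: [0.4648, 0.2739, 0.1156]
orientation: [[0.986, -0.001, 0.166], [-0.166, -0.001, 0.986], [-0.001, -1.0, -0.002]]
force: [-0.4, 0.4, -2.5]
finger_gap: 0.0117
```

```bash
python3 - <<'E'
from h import *
print(arm.observe()['eef_pos'])
p,d=cams.grab_frame('scene');cv2.imwrite('pics/s4.png',p[:,:,::-1])
p,d=cams.grab_frame('side');cv2.imwrite('pics/d4.png',p[:,:,::-1])
E
```

```text
[0.46477971 0.27386438 0.11561641]
```

View pics/s4.png

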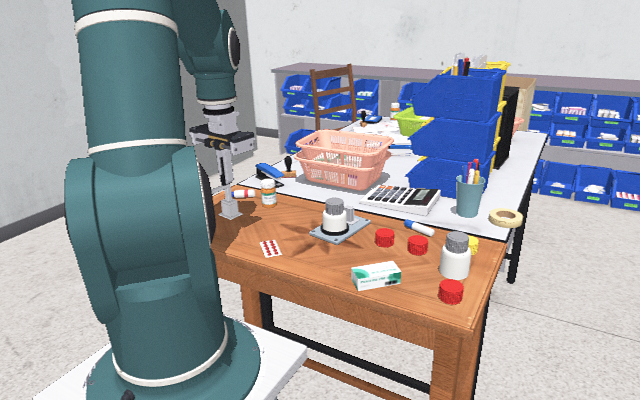

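View pics/d4.png

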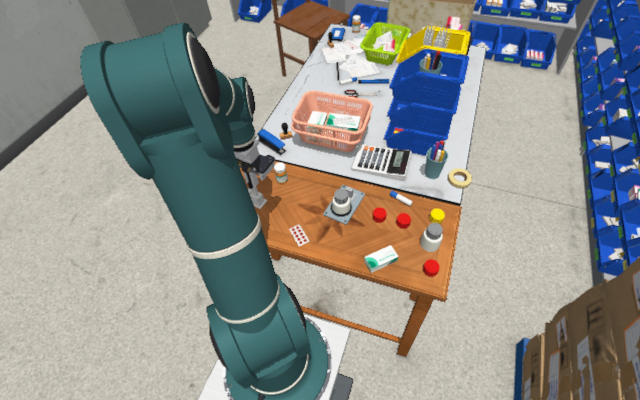

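Request:
apply_moves(
  increments=[
    [0,0.005,0,0],
    [0,0.01,0,0],
    [0,0.014,0,0],
    [0,0.017,0,0],
    [0,0.019,0,0],
    [0,0.02,0,0],
    [0,0.02,0,0],
  ],
)

```text
time_s: 8.38
eef_pos: [0.4652, 0.2745, 0.0965]
orientation: [[0.986, 0.0, 0.166], [-0.166, -0.0, 0.986], [0.0, -1.0, -0.0]]
force: [0.0, 0.3, -2.5]
finger_gap: 0.0117
```

Request:
apply_moves(
  increments=[
    [0,0.0005,0,0],
    [0,0.001,0,0],
    [0,0.0015,0,0],
    [0,0.002,0,0],
    [0,0.0025,0,0],
    [0,0.0025,0,0],
  ],
)

```text
time_s: 9.12
eef_pos: [0.4654, 0.2747, 0.0944]
orientation: [[0.986, 0.0, 0.166], [-0.166, 0.0, 0.986], [0.0, -1.0, 0.0]]
force: [-0.9, 0.1, 5.3]
finger_gap: 0.0116
```

Contact with the table is confirmed: the force went from −2.5 to +5.3 N. I'll release and rise.

Request:
apply_moves(
  increments=[
    [0,-0.001,0,0],
    [0,-0.001,0,0],
    [0,-0.001,0,0],
    [0,-0.001,0,0],
  ],
  claw=0.06,
)

```text
time_s: 9.62
eef_pos: [0.4651, 0.2745, 0.0949]
orientation: [[0.986, 0.0, 0.166], [-0.166, -0.0, 0.986], [0.0, -1.0, -0.0]]
force: [-0.5, 0.3, 0.0]
finger_gap: 0.0479
```

Request:
apply_moves(
  increments=[
    [0,-0.02,0,0],
    [0,-0.05,0,0],
    [0,-0.08,0,0],
    [0,-0.11,0,0],
    [0,-0.15,0,0],
    [0,-0.155,0,0],
  ],
  claw=0.08,
)

```text
time_s: 10.38
eef_pos: [0.466, 0.2751, 0.2524]
orientation: [[0.986, 0.003, 0.166], [-0.166, 0.002, 0.986], [0.003, -1.0, 0.003]]
force: [0.2, 0.3, -1.1]
finger_gap: 0.0802
```

```bash
python3 - <<'E'
from h import *
print(arm.observe()['eef_pos'])
p,d=cams.grab_frame('wrist');cv2.imwrite('pics/w5.png',p[:,:,::-1])
E
```

```text
[0.46601966 0.27505083 0.25241114]
```

View pics/w5.png

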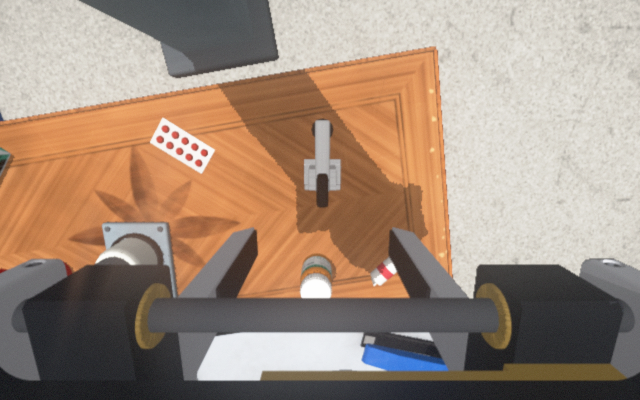

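Request:
apply_moves(
  increments=[
    [0.015,0,-0.035,0],
    [0.03,0,-0.075,0],
    [0.05,0,-0.115,0],
    [0.07,0,-0.155,0],
    [0.085,0,-0.195,0],
    [0.1,0,-0.235,0],
    [0.117,0,-0.266,0],
    [0.117,0,-0.266,0],
  ],
  claw=0.07,
)

```text
time_s: 11.42
eef_pos: [0.5363, -0.0098, 0.2489]
orientation: [[0.985, -0.001, 0.17], [-0.17, -0.001, 0.985], [-0.001, -1.0, -0.001]]
force: [-0.1, 0.8, 0.2]
finger_gap: 0.07
```

```bash
python3 - <<'E'
from h import *
o=arm.observe();print(o['eef_pos'],o['joint_positions'])
c=cams.get_calibration('wrist');p,d=cams.grab_frame('wrist');np.savez('pics/w6.npz',p=p,d=d,**c);cv2.imwrite('pics/w6.png',p[:,:,::-1])
C=cloud(c,d);X,Y,Z=C[...,0],C[...,1],C[...,2]
r=(X>.49)&(X<.585)&(Y>-.05)&(Y<.04)&(d>0)
for lo,hi in((.084,.096),(.05,.066)):
    q=C[r&(Z>lo)&(Z<hi)];print(lo,len(q),q.mean(0),cv2.minEnclosingCircle((q[:,:2]*1000).astype(np.float32)),q.min(0),q.max(0))
ps,ds=cams.grab_frame('side');C=cloud(cams.get_calibration('side'),ds);X,Y,Z=C[...,0],C[...,1],C[...,2]
cv2.imwrite('pics/d6.png',ps[:,:,::-1])
q=C[(X>.35)&(X<.52)&(Y>.2)&(Y<.4)&(Z>.012)&(Z<.14)];print('keeper',len(q),q.min(0),q.max(0))
E
```

```text
[ 0.53626033 -0.00983362  0.24891534] [-26.52323992  13.52632381  28.6209571  102.92301284  -6.99762768
  65.38735223  84.58636467]
0.084 1342 [ 0.53699285 -0.00729193  0.09037929] ((537.741943359375, -7.541776180267334), 23.26938247680664) [ 0.51497784 -0.03023343  0.08426158] [0.56019738 0.01536753 0.09280243]
0.05 605 [ 0.52409872 -0.00547599  0.05842609] ((537.7728271484375, -7.308509349822998), 30.83624267578125) [ 0.50732066 -0.03814411  0.05038107] [0.56327931 0.02350968 0.06563159]Traceback (most recent call last):
  File "<stdin>", line 10, in <module>
    return umr_minimum(a, axis, None, out, keepdims, initial, where)
ValueError: zero-size array to reduction operation minimum which has no identity
```

View pics/w6.png

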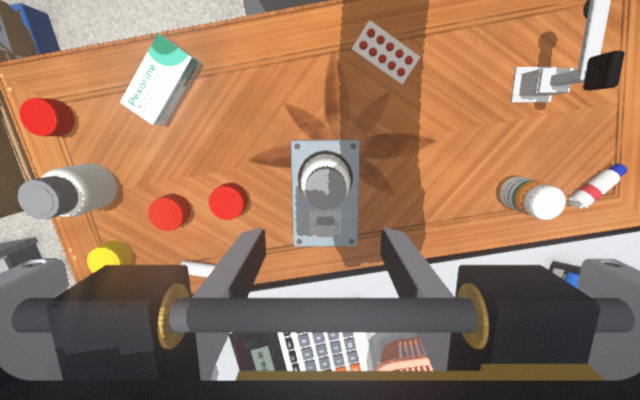

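View pics/d6.png

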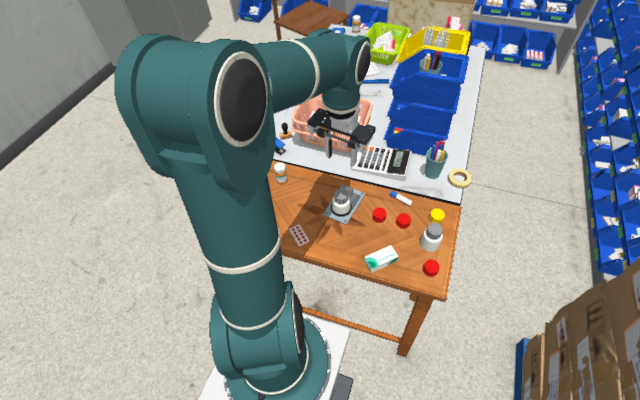

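Request:
apply_moves(
  increments=[
    [0.001,0,0.0025,-8],
    [0.001,0,0.0025,-18],
    [0.001,0,0.0025,-28],
    [0.001,0,0.0025,-38],
    [0.001,0,0.0025,-48],
    [0.001,0,0.0025,-58],
    [0.001,0,0.0025,-60],
    [0.001,0,0.0025,-60],
  ],
)

```text
time_s: 12.52
eef_pos: [0.5376, -0.0043, 0.2498]
orientation: [[0.638, -0.0, -0.77], [0.77, 0.0, 0.638], [-0.0, -1.0, 0.0]]
force: [-0.6, -0.6, 0.7]
finger_gap: 0.0697
```

```bash
python3 - <<'E'
from h import *
o=arm.observe();print(o['eef_pos'],o['joint_positions'],o['orientation'].round(3))
E
```

```text
[ 0.53763009 -0.0043356   0.24978664] [-19.9738474   12.97422607  20.15397218 102.5123348   -4.88315906
  65.37875658 142.07093292] [[ 0.638 -0.    -0.77 ]
 [ 0.77   0.     0.638]
 [-0.    -1.     0.   ]]
```

Request:
apply_moves(
  increments=[
    [-0.002,0,-0.002,10],
    [-0.002,0,-0.002,20],
    [-0.002,0,-0.002,30],
    [-0.002,0,-0.002,40],
    [-0.002,0,-0.002,50],
    [-0.002,0,-0.002,60],
    [-0.002,0,-0.002,70],
    [-0.002,0,-0.002,80],
  ],
)

```text
time_s: 13.52
eef_pos: [0.538, -0.0074, 0.2499]
orientation: [[0.866, -0.0, 0.501], [-0.501, -0.0, 0.866], [-0.0, -1.0, -0.0]]
force: [0.4, 0.1, -0.0]
finger_gap: 0.07
```

Request:
apply_moves(
  increments=[
    [0,0.02,0,10],
    [0,0.04,0,20],
    [0,0.06,0,30],
    [0,0.08,0,40],
    [0,0.09,0,50],
    [0,0.1,0,60],
    [0,0.1,0,60],
    [0,0.1,0,60],
  ],
)

```text
time_s: 14.52
eef_pos: [0.5382, -0.0075, 0.1503]
orientation: [[0.011, 0.0, 1.0], [-1.0, -0.0, 0.011], [0.0, -1.0, 0.0]]
force: [0.2, 0.5, 0.6]
finger_gap: 0.0699
```

```bash
python3 - <<'E'
from h import *
o=arm.observe();print(o['eef_pos'],o['joint_positions'],o['orientation'].round(3))
E
```

```text
[ 0.53820405 -0.0075392   0.15032324] [-34.90001892  22.66982035  40.29598946 109.0588793  -17.80057606
  54.5907201   14.30811941] [[ 0.011  0.     1.   ]
 [-1.    -0.     0.011]
 [ 0.    -1.     0.   ]]
```

Request:
apply_moves(
  increments=[
    [0,0.02,-0.0005,0],
    [0,0.04,-0.0005,0],
    [0,0.055,-0.0005,0],
    [0,0.067,-0.0005,0],
    [0,0.076,-0.0005,0],
    [0,0.082,-0.0005,0],
    [0,0.084,-0.0005,0],
    [0,0.084,-0.0005,0],
  ],
)

```text
time_s: 15.52
eef_pos: [0.5377, -0.0078, 0.0661]
orientation: [[0.008, 0.0, 1.0], [-1.0, -0.0, 0.008], [0.0, -1.0, 0.0]]
force: [0.8, 0.8, 0.1]
finger_gap: 0.0699
```

Request:
apply_moves(
  increments=[
    [0,0,0,0],
    [0,0,0,0],
    [0,0,0,0],
    [0,0,0,0],
    [0,0,0,0],
  ],
  claw=0.0,
  grip_force=25,
)

```text
time_s: 16.15
eef_pos: [0.5376, -0.0077, 0.0661]
orientation: [[0.008, 0.0, 1.0], [-1.0, 0.0, 0.008], [-0.0, -1.0, 0.0]]
force: [-1.4, 1.3, 4.0]
finger_gap: 0.0456
```

```bash
python3 - <<'E'
from h import *
o=arm.observe();print(o)
p,d=cams.grab_frame('scene');cv2.imwrite('pics/s7.png',cv2.resize(p[100:250,250:450,::-1],None,fx=4,fy=4))
E
```

```text
{'time_s': 16.15, 'joint_positions': array([-30.86043313,  29.72885898,  35.90089289, 112.3547508 ,
       -24.09651634,  45.42280717,  19.17432466]), 'qvel': array([-0.04587035,  0.01659555, -0.03978175, -0.00810196, -0.04226146,
       -0.04439398,  0.01569942]), 'tau': array([ 2.05905642e-01, -7.13893676e+01,  1.34379119e+01, -3.03208172e+01,
       -4.74311644e-03, -2.30483171e-01, -4.35119306e-03]), 'eef_pos': array([ 0.53761988, -0.00770922,  0.06609937]), 'orientation': array([[ 7.94213375e-03,  1.36666937e-04,  9.99968451e-01],
       [-9.99968460e-01,  2.87555727e-05,  7.94212989e-03],
       [-2.76692389e-05, -9.99999990e-01,  1.36891007e-04]]), 'force': array([-1.40268423,  1.30258865,  4.00858886]), 'moment': array([ 0.0314275 ,  0.25474929, -0.00346771]), 'finger_gap': 0.0455552964498504}
```

View pics/s7.png

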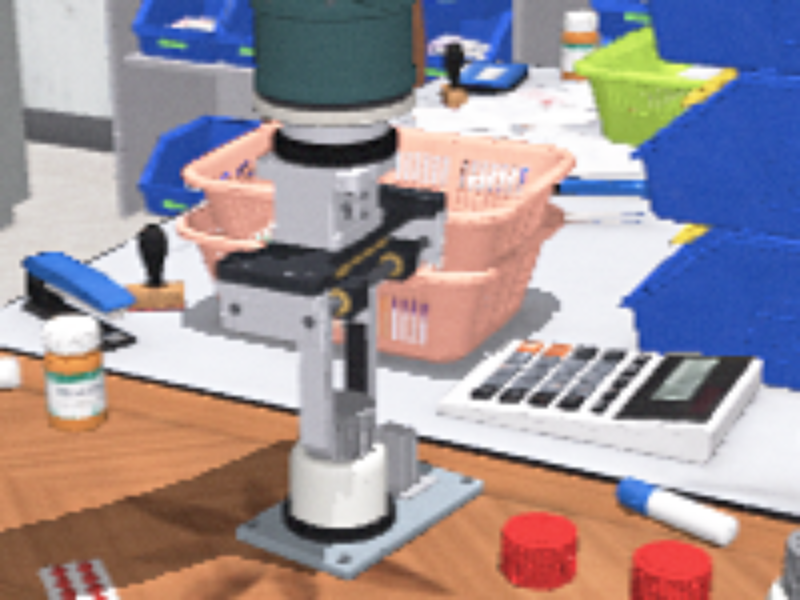

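Request:
apply_moves(
  increments=[
    [0,0,0,-2],
    [0,0,0,-4],
    [0,0,0,-6],
    [0,0,0,-8],
  ],
)

```text
time_s: 16.7
eef_pos: [0.5377, -0.0078, 0.0661]
orientation: [[0.149, 0.0, 0.989], [-0.989, -0.0, 0.149], [0.0, -1.0, 0.0]]
force: [-0.5, 0.4, 5.1]
finger_gap: 0.045
```

```bash
python3 -c "
from h import *
o=arm.observe();print(o['moment'],o['force'])"
```

```text
[-0.05601471  0.05971118 -0.03000999] [-0.47601266  0.44637606  5.08048435]
```

Request:
apply_moves(
  increments=[
    [0,0,0,-2],
    [0,0,0,-4],
    [0,0,0,-6],
    [0,0,0,-8],
  ],
)

```text
time_s: 17.2
eef_pos: [0.5377, -0.0078, 0.0661]
orientation: [[0.286, 0.0, 0.958], [-0.958, -0.0, 0.286], [0.0, -1.0, 0.0]]
force: [-0.1, -0.7, 5.3]
finger_gap: 0.0453
```

```bash
python3 -c "
from h import *
o=arm.observe();print(o['moment'],o['force'])"
```

```text
[-0.0216874   0.05797892 -0.10175927] [-0.14784498 -0.70187355  5.25739906]
```

Request:
apply_moves(
  increments=[
    [0,0,0,-2],
    [0,0,0,-4],
    [0,0,0,-6],
  ],
)

```text
time_s: 17.58
eef_pos: [0.5377, -0.0078, 0.0661]
orientation: [[0.384, 0.0, 0.923], [-0.923, -0.0, 0.384], [0.0, -1.0, 0.0]]
force: [-0.3, 0.0, 4.6]
finger_gap: 0.0454
```

```bash
python3 -c "
from h import *
o=arm.observe();print(o['moment'],o['force'],o['orientation'].round(3)[:,0])"
```

```text
[-0.05059571  0.05645401 -0.07989079] [-0.29513172  0.01105392  4.62581463] [ 0.384 -0.923  0.   ]
```

Request:
apply_moves(
  increments=[
    [0,0,0,-3],
    [0,0,0,-6],
    [0,0,0,-9],
    [0,0,0,-12],
    [0,0,0,-15],
    [0,0,0,-18],
    [0,0,0,-21],
    [0,0,0,-24],
  ],
)

```text
time_s: 18.58
eef_pos: [0.5377, -0.0078, 0.0661]
orientation: [[0.727, 0.0, 0.687], [-0.687, -0.0, 0.727], [0.0, -1.0, 0.0]]
force: [-1.1, 0.1, 4.4]
finger_gap: 0.0452
```

```bash
python3 -c "
from h import *
o=arm.observe();print(o['moment'],o['force'],o['orientation'].round(3)[:,0],o['joint_positions'])"
```

```text
[-0.03496001 -0.01376149 -0.04214506] [-1.13059026  0.09054615  4.42449278] [ 0.727 -0.687  0.   ] [-22.15056262  27.25855852  24.51259665 112.08213391 -15.90089631
  43.89833251  58.13454045]
```

Request:
apply_moves(
  increments=[
    [0,0,0,-2],
    [0,0,0,-4],
    [0,0,0,-6],
    [0,0,0,-8],
    [0,0,0,-10],
    [0,0,0,-12],
  ],
)

```text
time_s: 19.32
eef_pos: [0.5377, -0.0077, 0.0661]
orientation: [[0.853, 0.0, 0.522], [-0.522, -0.0, 0.853], [0.0, -1.0, 0.0]]
force: [-0.2, 0.2, 5.6]
finger_gap: 0.0453
```

```bash
python3 -c "
from h import *
o=arm.observe();print(o['moment'],o['force'],o['orientation'].round(3)[:,0],o['joint_positions'])"
```

```text
[-0.00652716  0.00947895 -0.03859518] [-0.21660008  0.20247639  5.58929593] [ 0.853 -0.522  0.   ] [-19.87025575  26.81686327  21.6096082  112.00889481 -13.92223207
  43.65566599  68.32579753]
```

Request:
apply_moves(
  increments=[
    [0,0,0,-2],
    [0,0,0,-4],
    [0,0,0,-6],
    [0,0,0,-6],
  ],
)

```text
time_s: 19.82
eef_pos: [0.5377, -0.0078, 0.0661]
orientation: [[0.903, 0.0, 0.43], [-0.43, -0.0, 0.903], [0.0, -1.0, 0.0]]
force: [-1.2, 0.8, 4.6]
finger_gap: 0.0452
```

```bash
python3 -c "
from h import *
o=arm.observe();print(o['moment'],o['force'],o['orientation'].round(3)[:,0])"
```

```text
[0.05222815 0.0134048  0.05383474] [-1.16481401  0.76010242  4.60661586] [ 0.903 -0.43   0.   ]
```

Request:
apply_moves(
  increments=[
    [0,0,0,-2],
    [0,0,0,-4],
    [0,0,0,-4],
  ],
)

```text
time_s: 20.2
eef_pos: [0.5377, -0.0078, 0.0661]
orientation: [[0.93, 0.0, 0.367], [-0.367, -0.0, 0.93], [0.0, -1.0, 0.0]]
force: [-0.2, 0.4, 5.5]
finger_gap: 0.0453
```

```bash
python3 -c "
from h import *
o=arm.observe();print(o['moment'],o['force'],o['orientation'].round(3)[:,0])"
```

```text
[0.03488784 0.03036713 0.07042385] [-0.19610394  0.37594417  5.51178626] [ 0.93  -0.367  0.   ]
```

Request:
apply_moves(
  increments=[
    [0,0,0,-2],
    [0,0,0,-4],
    [0,0,0,-4],
  ],
)

```text
time_s: 20.58
eef_pos: [0.5377, -0.0074, 0.0661]
orientation: [[0.954, 0.0, 0.301], [-0.301, 0.0, 0.954], [0.0, -1.0, 0.0]]
force: [-0.8, 1.7, 5.9]
finger_gap: 0.0455
```

```bash
python3 -c "
from h import *
o=arm.observe();print(o['moment'],o['force'],o['orientation'].round(3)[:,0])"
```

```text
[0.42055971 0.11072194 0.00363987] [-0.79391222  1.65277701  5.86542594] [ 0.954 -0.301  0.   ]
```

Request:
apply_moves(
  increments=[
    [0,0,0,2],
    [0,0,0,4],
    [0,-0.001,0,4],
    [0,-0.002,0,4],
    [0,-0.003,0,4],
    [0,-0.004,0,4],
    [0,-0.004,0,4],
  ],
)

```text
time_s: 21.45
eef_pos: [0.5376, -0.0078, 0.0701]
orientation: [[0.93, 0.0, 0.367], [-0.367, -0.0, 0.93], [0.0, -1.0, -0.0]]
force: [-1.1, -0.2, -0.5]
finger_gap: 0.0453
```

```bash
python3 -c "
from h import *
o=arm.observe();print(o['moment'],o['force'],o['orientation'].round(3)[:,0])"
```

```text
[ 0.00943749 -0.00807923  0.01480407] [-1.14704631 -0.23016927 -0.47109617] [ 0.93  -0.367  0.   ]
```

Request:
apply_moves(
  increments=[
    [0,-0.001,0,0],
    [0,-0.002,0,0],
    [0,-0.003,0,0],
    [0,-0.004,0,0],
  ],
)

```text
time_s: 21.95
eef_pos: [0.5376, -0.0077, 0.0741]
orientation: [[0.93, 0.0, 0.367], [-0.367, -0.0, 0.93], [0.0, -1.0, -0.0]]
force: [0.2, 0.5, -0.6]
finger_gap: 0.0452
```

Request:
apply_moves(
  increments=[
    [0,-0.008,0,0],
    [0,-0.018,0,0],
    [0,-0.03,0,0],
    [0,-0.045,0,0],
    [0,-0.06,0,0],
    [0,-0.075,0,0],
    [0,-0.085,0,0],
    [0,-0.085,0,0],
  ],
)

```text
time_s: 22.95
eef_pos: [0.5379, -0.0077, 0.1597]
orientation: [[0.93, 0.001, 0.367], [-0.367, 0.0, 0.93], [0.001, -1.0, 0.001]]
force: [-0.4, 0.0, 0.0]
finger_gap: 0.0455
```

```bash
python3 - <<'E'
from h import *
o=arm.observe();print(o['force'],o['eef_pos'])
p,d=cams.grab_frame('scene');cv2.imwrite('pics/s8.png',cv2.resize(p[100:250,200:400,::-1],None,fx=4,fy=4))
C=cloud(cams.get_calibration('scene'),d);X,Y,Z=C[...,0],C[...,1],C[...,2]
sat=p.max(-1).astype(int)-p.min(-1)
m=(abs(X-.537)<.03)&(abs(Y+.008)<.04)&(Z>.1)&(Z<.2)&(sat<25);print('z range',np.histogram(Z[m],bins=20))
c=cams.get_calibration('wrist');p,d=cams.grab_frame('wrist');cv2.imwrite('pics/w8.png',p[:,:,::-1])
E
```

```text
[-0.38652886  0.03982966  0.03046094] [ 0.53790572 -0.00765543  0.15969308]
z range (array([11, 17, 13, 15, 15, 16, 20, 22, 21, 21, 20, 24, 55, 48, 14, 13, 18,
       13, 17, 13]), array([0.15431443, 0.15659281, 0.15887119, 0.16114957, 0.16342795,
       0.16570633, 0.16798471, 0.17026308, 0.17254146, 0.17481984,
       0.17709822, 0.1793766 , 0.18165498, 0.18393335, 0.18621173,
       0.18849011, 0.19076849, 0.19304687, 0.19532525, 0.19760363,
       0.199882  ]))
```

View pics/s8.png

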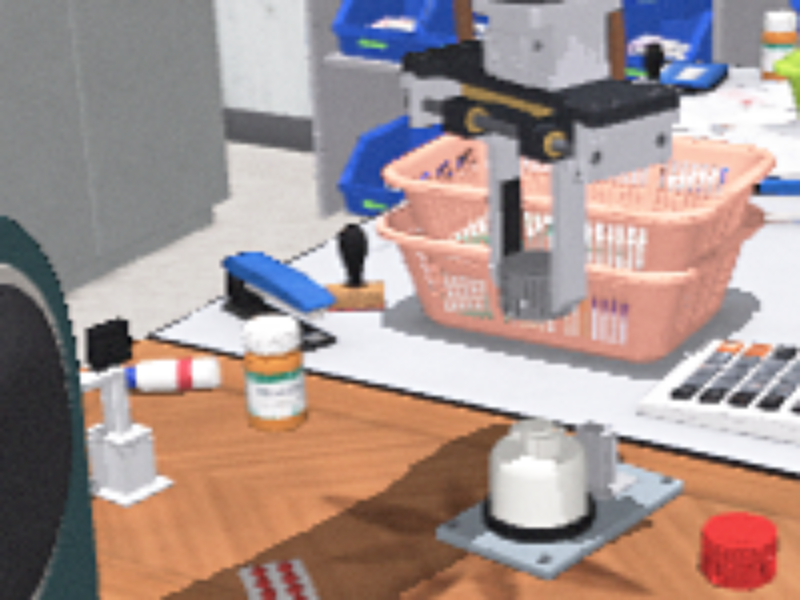

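View pics/w8.png

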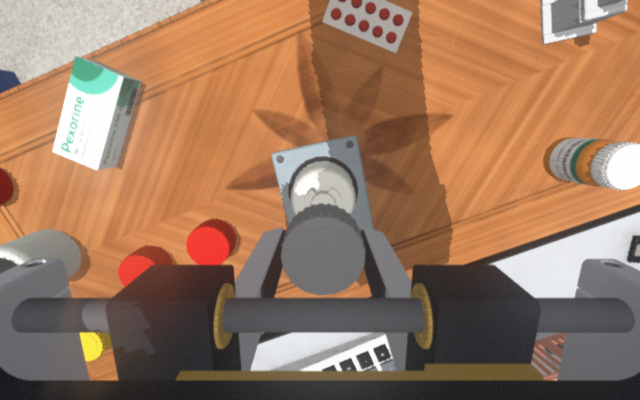

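The cap is held upright between the fingers at scene crop (540,285), with the open jar below it at (540,470). The keeper stands at (125,450). Handing in.

```bash
python3 -c "
from station import arm
print(arm.sign_off())"
```

```text
the job is handed in; nothing more can be done
None
```

I pulled the keeper off its rail, set it down, and unscrewed the stand jar's cap. The job was handed in at about 23 s, with the cap held above its jar.

- **Keeper:** I gripped it by its black tab and pulled it straight up off the rail. I set it down at about (0.465, 0.275), roughly 0.32 m from the rail. It touched down gently at about 5 N before I let go, and the last pictures show it standing there.
- **Cap:** It opened anticlockwise, which was the first direction I tried. I turned it about 72°, eased back 4° and lifted it straight off.
- **Last checks:** The gripper opening is 45.5 mm, which fits the 46 mm cap. The cap's underside is about 0.153 m above the table, about 77 mm above the neck, and the cap looks upright. Its axis is within about 1 mm of the jar's. In the last pictures the bystanders and the spare jar look undisturbed.
- **Unclear readings:** The vertical-axis moment never showed clearly where the cap's stop was. Near 72° only a sideways moment jumped, to 0.42 N m. What told me the cap was free was that it lifted with almost no resistance. One attempt to measure the keeper in the side camera's depth picture found no points, because the arm was in the way, so I checked it by eye instead.

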